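# Shut the round port of the swatch light box

### The arm

A 7-joint arm with a two-finger parallel gripper is mounted at the origin on the work surface; the furniture and walls round the work are solid. World frame = base frame: x ahead of the robot, y to its left, z up, the work surface at z = 0. Lengths are in m, angles in rad, forces in N, time in s.
With the tool pointing down it reaches from about 0.4 to 0.85 m from the base axis. Payload 10.4 kg.
Tool frame: the origin (TCP) lies at the very end of the fingers, on their centre line; the grasp point (between the pads) lies 19 mm behind it; x points along the fingers, z is the direction in which the jaws open and shut, and the axes are right-handed (so a half turn about x gives the same grasp; the last joint's range is limited). The gripper opens to 85 mm and grips with 20 to 120 N. Pads are 22 mm wide; open, the fingers measure 114 mm over their backs; the gripper's body (76 mm by 85 mm) begins 54 mm behind the grasp point. The pads swing forward as they close: fully open they stand 13 mm farther back than shut.
Start: joints at [-1.347, 0.332, -0.065, 1.46, 0.022, 1.35, -0.088], TCP at [0.153, 0.606, 0.231] pointing down, gripper open.
Joint ranges: [-2.6, 2.6], [-0.5, 2.12], [-1.47, 1.34], [0.16, 2.42], [-1.27, 4.41], [0.06, 2.06], [-2.6, 2.6]. Speed limits (rad/s): [2.22, 2.22, 2.79, 2.79, 3.14, 3.14, 3.14].

### API

Orientations are given as a unit quaternion [x, y, z, w].
In Python, from workcell import readout, camera, manip gives the robot as it stands.
- The arm moves only by the shell command python3 -m inch 'ROWS' [FORCE]. ROWS is JSON, a list of rows, each a list of 3 entries, a list of its own where there are three numbers: the turn, a rotation vector about the tool's x, y, z in degrees, then the shift along the tool's x, y, z in mm, then the closure, from 0 (fully open) to 1 (shut). In form: [[[wx, wy, wz], [dx, dy, dz], hand], ...]. A call has 1 to 10 rows; each row is the pose to reach, as a shift and turn from the pose measured when the call began, along the tool's axes at that moment; what a row does not reach only later rows make up. A row lasts 1/8 s, in which the tool goes at most 62.5 mm and 10.7 degrees, less where a joint would pass 70% of its speed; a pose out of reach is approached as far as the arm can. A call with a gripper value outside its range is refused whole. The fingers move at their own pace and stop on an object; FORCE is the grip in N (left out, the last holds). Time passes only in rows, so rows that repeat a pose let the fingers close. It gives the time, the measured TCP pose, the force and the opening at its end, in the units of the state.
- readout.get_obs(): the state, without advancing time (a new reading comes with each control period).
- camera(name): name is "scene" or "top" or "wrist"; returns a dict with "pixels" (400x640x3 uint8, red, green, blue), "range_z" (400x640 float32, m along the optical axis (not along the pixel's ray), 0 where there is no reading), "intrinsics" (3x3 intrinsics, pixels), "extrinsics" (4x4, takes a point from world to camera coordinates); the wrist camera has in their place "T_tool_cam" (4x4, takes a point from camera to tool coordinates, whose origin is the TCP and whose axes are the tool frame's). Camera axes: x right, y down, z forward; pixel columns grow to the right and rows downward; lengths in m; the calibration is good to about 2 mm. A picture is of the moment at which its call begins: read the wrist's pose just before it.
- manip.hand_in(): hands the job in, once; it reports no verdict.
The state is a dict: "clock": time; "joint_pos": joint angles; "joint_velocities": joint speeds; "tau": joint torques, N m; "position": TCP position; "ee_rot": TCP orientation; "ft_force": force on the tool from outside, world axes, zero at the start; "torque": the same for the moment, N m; "grip_width": opening from 0.0 (shut) to 1.0 (fully open).
Only numpy, scipy, OpenCV 4.12 (cv2) and the standard library are available. Lean on these libraries where they do the work, as an engineer would, in place of code of your own. Each camera call takes 0.05 s, during which the arm holds its last target.

### The job

Two small light boxes for checking ink swatches stand on the table. On the one with the round light port, slide the shutter plate by its upright grip to its next stop, so that the grip stands over the port, the plate's solid part covers it and the plate has clicked into place; then let go. Do not move the shutter of the box with the square port.

Things in the scene. Friction and masses are not known exactly. Their poses are not given: they have to be found in the camera images.
- round_handle (a point): Centre of the upright black grip on the shutter plate of the ROUND-port box. Grip: 14 mm thick along the slide, 26 mm wide across it; its top is 18 mm above this point, the plate's top 18 mm below (low 3 mm foot, 18 mm thick, at the base), side guide strips 37 mm off end 13 mm below. About 78 mm above the table. y axis: slide direction, +y towards the port; z up. Nothing higher within 60 mm.
- round_port (a point): Centre of the round 40 mm light port, in the box's top face, 55 mm above the table; axes as round_handle. At the wanted stop the grip is straight above this point and the plate's solid part (50 mm along the slide, 58 across) covers the port. Box: fixed, grey, 124 x 218 x 55 mm, long side along y; the port lies 25 mm from its middle towards +y.
- round_shutter (a joint): Travel in m of the 58 x 100 x 4 mm steel plate of the round-port box along +y. Stops: 0 (port open, the start), 0.05 (solid part shuts the port: wanted), 0.10 (too far: the plate's 10 mm pinhole is over the port). An index spring resists with up to about 5 N on leaving a stop; let go within 20 mm of a stop, the plate is pulled in and held to about 2 mm.
- square_shutter (a joint): Travel in m of the like plate on the other, otherwise equal light box, which has a SQUARE 36 mm port. It starts at 0 (port open) and has to stay there. One box stands to the left, one to the right, 0.28 to 0.43 m between centres; which is which varies.

How it is judged:
By the outcome, as a careful person would: the job done as asked, in the order asked, and still so for the second after the job is handed in, with the robot touching nothing.
It also fails if it takes over 29 s, if anything falls off the work surface, if the arm or the gripper's body presses on something with over 40 N, if the wrist force passes 120 N, or if a joint passes its speed limit or range.

## Working session

There is one attempt and no reset: what is moved stays moved. The work goes in short steps, Python scripts to look and compute and a shell command to move; the robot and the scene stay as the last step left them, time stands still between calls to the robot, and variables do not carry over. Pictures are saved under pics/ and viewed, and the job is handed in when it is done.

```bash
mkdir -p pics; ls; python3 - <<'E'
from workcell import readout, camera, manip
import cv2
print(readout.get_obs())
for n in ("scene","top"):
    c=camera(n); cv2.imwrite(f"pics/{n}0.png",c["pixels"][:,:,::-1]); print(n,c["intrinsics"],c["extrinsics"])
E
```

```text
pics
{'clock': 0.0, 'joint_pos': array([-1.34657612,  0.33286372, -0.06470932,  1.46089372,  0.02158913,
        1.34991055, -0.08847616]), 'joint_velocities': array([ 0.00136951, -0.00011944, -0.0003078 ,  0.00155763,  0.00238187,
        0.00015567, -0.0006674 ]), 'tau': array([-7.30122756e-04, -6.25438857e+01,  4.87172522e-02, -3.91606843e+01,
        1.61314703e-02,  9.87664273e-03, -4.09017119e-06]), 'position': array([0.15260896, 0.60571245, 0.23054377]), 'ee_rot': array([-0.43497626,  0.55810875,  0.43434911,  0.55736087]), 'ft_force': array([ 0.47619789, -0.26575996, -0.10684815]), 'torque': array([-0.05009339, -0.04260908,  0.03478257]), 'grip_width': 0.9973839485423585}
scene [[518.48335875   0.         321.61548182]
 [  0.         518.48335875 194.74338483]
 [  0.           0.           1.        ]] [[ 0.4691993  -0.88306813  0.00653463 -0.2426416 ]
 [-0.36794531 -0.20221596 -0.90759295  0.27812982]
 [ 0.80278781  0.42343759 -0.41980036  0.67248551]
 [ 0.          0.          0.          1.        ]]
top [[450.01934308   0.         312.10087792]
 [  0.         450.01934308 193.63493249]
 [  0.           0.           1.        ]] [[-0.02083647 -0.99978177  0.00150319  0.01682095]
 [-0.98509241  0.02027349 -0.17082718  0.48458098]
 [ 0.17075942 -0.00504021 -0.98529986  0.87989172]
 [ 0.          0.          0.          1.        ]]
```

View pics/scene0.png

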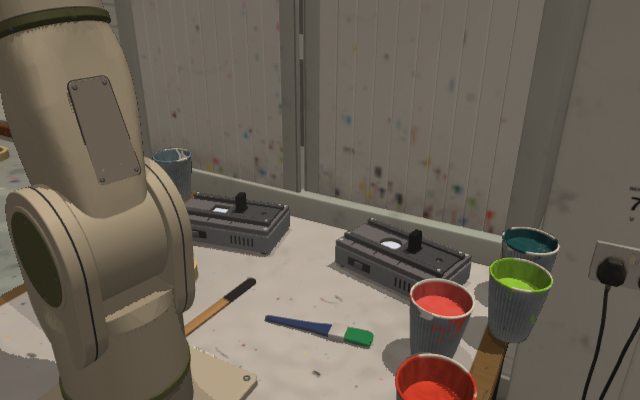

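View pics/top0.png

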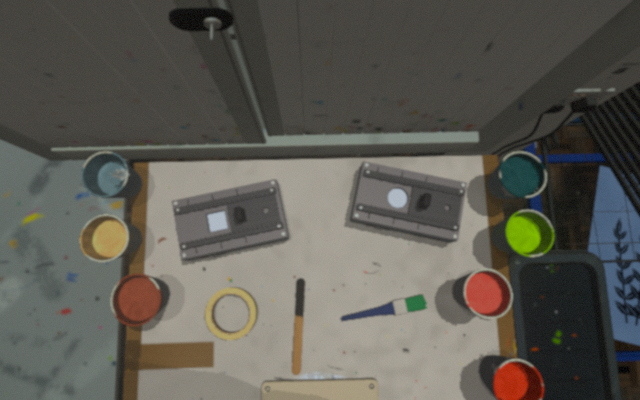

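The round port is the right-hand box: port at about (397,198) in the top view, grip at (424,202). The square port is on the left box, at (217,222). Next I measure them.

```bash
cat > h.py <<'E'
import numpy as np, cv2
from workcell import readout, camera, manip
from scipy.spatial.transform import Rotation as R
def ray(c,u,v,z):
    E=c["extrinsics"];K=c["intrinsics"]
    d=E[:3,:3].T@np.linalg.inv(K)@[u,v,1]; o=-E[:3,:3].T@E[:3,3]
    return o+d*(z-o[2])/d[2]
def cloud(c):
    E=c["extrinsics"];K=c["intrinsics"];z=c["range_z"]
    v,u=np.mgrid[:400,:640]
    P=np.stack([(u-K[0,2])/K[0,0]*z,(v-K[1,2])/K[1,1]*z,z],-1)
    return (P-E[:3,3])@E[:3,:3]
E
python3 - <<'E'
from h import *
c=camera("top");im=c["pixels"];g=im.astype(int)
P=cloud(c); H=P[...,2]
cv2.imwrite("pics/topcrop.png",cv2.resize(im[150:260,340:480,::-1],None,fx=5,fy=5,interpolation=cv2.INTER_CUBIC))
roi=np.zeros((400,640),bool);roi[150:255,340:480]=1
w=roi&(g.min(2)>175)&(abs(H-.05)<.03)
n,l,s,ce=cv2.connectedComponentsWithStats(w.astype(np.uint8))
for i in range(1,n):
    if s[i,4]>30: print("port",s[i],ce[i],ray(c,*ce[i],.055))
# box top
b=roi&(H>.045)&(H<.075)
n,l,s,ce=cv2.connectedComponentsWithStats(b.astype(np.uint8));i=1+np.argmax(s[1:,4])
xy=P[l==i][:,:2].astype(np.float32); r=cv2.minAreaRect(xy*1000);print("box",r, np.median(H[l==i]))
t=roi&(H>.085)&(H<.11)
print("grip",t.sum(),P[t].mean(0),P[t].min(0),P[t].max(0), cv2.minAreaRect(P[t][:,:2].astype(np.float32)*1000))
d=roi&(g.max(2)<35)
n,l,s,ce=cv2.connectedComponentsWithStats(d.astype(np.uint8))
for i in range(1,n):
    if s[i,4]>30: print("dark",s[i],ce[i],ray(c,*ce[i],.08))
E
```

```text
box ((466.34820556640625, -190.27069091796875), (214.9576416015625, 121.34740447998047), 76.9209976196289) 0.05532113591343282
grip 107 [ 0.45972501 -0.21343151  0.09369428] [ 0.44700778 -0.22305337  0.08515263] [ 0.47247338 -0.20566076  0.09752109] ((460.1822814941406, -214.1740264892578), (13.94011116027832, 25.84145736694336), 77.12481689453125)
```

View pics/topcrop.png

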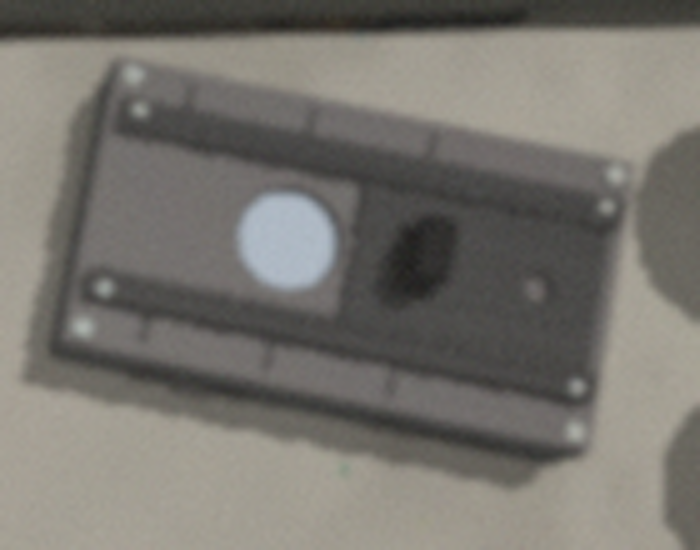

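```bash
cat >> h.py <<'E'
def goal(p,zdir):
    """shift/turn from the present pose to TCP p, tool x down, tool z along +-zdir (nearer)"""
    o=readout.get_obs(); q=R.from_quat(o["ee_rot"]); x=np.array([0,0,-1.])
    best=None
    for s in (1,-1):
        z=s*np.array([zdir[0],zdir[1],0])/np.hypot(*zdir[:2]); y=np.cross(z,x)
        r=(q.inv()*R.from_matrix(np.stack([x,y,z],1))).as_rotvec(degrees=True)
        if best is None or np.linalg.norm(r)<np.linalg.norm(best): best=r
    return best.round(1), (q.inv().apply(np.array(p)-o["position"])*1000).round(1)
E
python3 - <<'E'
from h import *
c=camera("top")
print("port ray",ray(c,397,198,.055))
o=readout.get_obs();print(R.from_quat(o["ee_rot"]).as_matrix().round(3), o["clock"])
sd=[.226,.974]
for p in [(.26,.52,.22),(.36,.40,.22),(.43,.2,.22),(.44,0,.22),(.4605,-.2145,.22)]: print(p,goal(p,sd))
H=cloud(c); m=(H[...,2]>.15)&(H[...,0]>.3); print("wall x min by y:",[ (y, H[m&(abs(H[...,1]-y)<.02)][:,0].min().round(3)) for y in (-.3,-.2,0,.2,.3) if (m&(abs(H[...,1]-y)<.02)).any()])
E
```

```text
port ray [ 0.4700726 -0.1639999  0.055    ]
[[-0.    -0.97   0.244]
 [-0.001  0.244  0.97 ]
 [-1.    -0.    -0.001]] 0.2
(0.26, 0.52, 0.22) (array([-1.1, -0. ,  0. ]), array([  10.9, -125.1,  -57. ]))
(0.36, 0.4, 0.22) (array([-1.1, -0. ,  0. ]), array([  11. , -251.4, -149. ]))
(0.43, 0.2, 0.22) (array([-1.1, -0. ,  0. ]), array([  11.1, -368.1, -325.8]))
(0.44, 0, 0.22) (array([-1.1, -0. ,  0. ]), array([  11.3, -426.6, -517.3]))
(0.4605, -0.2145, 0.22) (array([-1.1, -0. ,  0. ]), array([  11.4, -498.9, -720.3]))
wall x min by y: [(-0.3, np.float64(0.607)), (-0.2, np.float64(0.607)), (0, np.float64(0.327)), (0.2, np.float64(0.591)), (0.3, np.float64(0.591))]
```

```bash
python3 - <<'E'
from h import *
c=camera("top");P=cloud(c)
m=(P[...,2]>.12)&(P[...,0]<.55)&(P[...,0]>.05)&(abs(P[...,1])<.7)&(c["range_z"]>0)
n,l,s,ce=cv2.connectedComponentsWithStats(m.astype(np.uint8))
for i in range(1,n): print(s[i],P[l==i].min(0).round(3),P[l==i].max(0).round(3))
E
```

```text
[114 170   7   3   9] [0.519 0.368 0.122] [0.524 0.378 0.13 ]
[110 172   8   5  21] [0.511 0.373 0.121] [0.52  0.384 0.128]
[123 175   1   1   1] [0.514 0.362 0.12 ] [0.514 0.362 0.12 ]
[537 187   1   1   1] [ 0.475 -0.415  0.12 ] [ 0.475 -0.415  0.12 ]
```

The y=0 reading was noise, because nothing tall is in the way. I move across at a height of about 0.22.

```bash
python3 -m inch '[[[0,0,0],[5,-50,-23],0],[[-1,0,0],[10,-100,-46],0],[[-1,0,0],[11,-147,-75],0],[[-1,0,0],[11,-196,-110],0],[[-1,0,0],[11,-245,-147],0],[[-1,0,0],[11,-280,-190],0],[[-1,0,0],[11,-310,-235],0],[[-1,0,0],[11,-340,-280],0],[[-1,0,0],[11,-368,-326],0],[[-1,0,0],[11,-385,-380],0]]'; python3 -c "
from h import *
print(readout.get_obs()['joint_pos'].round(2))
for p in [(.44,0,.22),(.45,-.1,.22),(.4605,-.2145,.22)]: print(goal(p,[.226,.974]))"
```

```text
clock: 1.5
position: [0.4337, 0.1416, 0.2203]
ee_rot: [-0.44, 0.554, 0.439, 0.554]
ft_force: [0.7, -0.4, -0.7]
grip_width: 1.0
[-0.74 -0.05  0.31  1.92  0.02  1.28  0.91]
(array([-0.1, -0. ,  0. ]), array([   0.3,  -38.4, -136.4]))
(array([-0.1, -0. ,  0. ]), array([   0.4,  -70.9, -231.5]))
(array([-0.1, -0. ,  0. ]), array([   0.5, -107.2, -340.6]))
```

```bash
python3 -m inch '[[[0,0,0],[0,-15,-50],0],[[0,0,0],[0,-30,-100],0],[[0,0,0],[0,-45,-150],0],[[0,0,0],[0,-60,-200],0],[[0,0,0],[0,-80,-250],0],[[0,0,0],[0,-95,-300],0],[[0,0,0],[0,-107,-341],0],[[0,0,0],[0,-107,-341],0],[[0,0,0],[0,-107,-341],0]]'; python3 - <<'E'
from h import *
o=readout.get_obs();c=camera("wrist")
print(o["position"],o["joint_pos"].round(2))
cv2.imwrite("pics/w1.png",c["pixels"][:,:,::-1])
T=np.eye(4);T[:3,:3]=R.from_quat(o["ee_rot"]).as_matrix();T[:3,3]=o["position"]
c["extrinsics"]=np.linalg.inv(T@c["T_tool_cam"])
P=cloud(c);H=P[...,2];ok=c["range_z"]>0
near=ok&(abs(P[...,0]-.46)<.06)&(abs(P[...,1]+.2145)<.04)
t=near&(H>.09)&(H<.102)
print("grip top",t.sum(),np.median(H[t]),cv2.minAreaRect(P[t][:,:2].astype(np.float32)*1000))
b=ok&(H>.045)&(H<.075)&(P[...,0]>.35)&(P[...,1]<0)
print("box",cv2.minAreaRect(P[b][:,:2].astype(np.float32)*1000))
g=c["pixels"].astype(int)
w=(ok&(g.min(2)>150)&(abs(H-.05)<.03)).astype(np.uint8)
n,l,s,ce=cv2.connectedComponentsWithStats(w)
for i in range(1,n):
    if s[i,4]>300: print("bright",s[i],ce[i],ray(c,*ce[i],.055))
E
```

```text
clock: 2.62
position: [0.4602, -0.2142, 0.2203]
ee_rot: [-0.44, 0.554, 0.439, 0.554]
ft_force: [0.1, 0.2, 0.1]
grip_width: 1.0
[ 0.46023839 -0.21418951  0.22025587] [-0.37  0.07  0.76  1.82 -0.05  1.27  1.74]
grip top 412 0.09594446621615382 ((459.2015686035156, -216.141845703125), (13.924278259277344, 25.51060676574707), 76.58236694335938)
box ((484.7484130859375, -218.42498779296875), (437.7914123535156, 259.3317565917969), 89.7236099243164)
bright [ 347  165   38   37 1079] [365.6163114 183.1223355] [ 0.46882166 -0.16759779  0.055     ]
bright [ 445  225  195   53 2886] [541.27858628 252.54573805] [0.5923946  0.01041791 0.055     ]
bright [ 242  273  166   47 2568] [326.33411215 296.0144081 ] [ 0.59214474 -0.23788772  0.055     ]
```

View pics/w1.png

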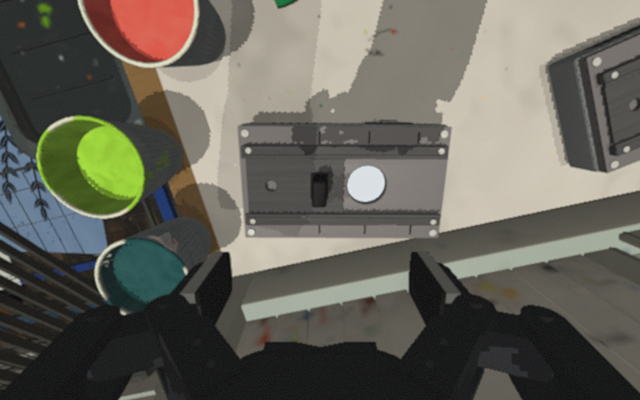

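The wrist view shows the grip at about (320,188) and the round port at (366,183). Both views agree within 2 mm. I descend over the grip and close.

```bash
python3 -m inch '[[[0,0,0],[50,0,-1],0],[[0,0,0],[95,0,-1],0],[[0,0,0],[130,0,-1],0],[[0,0,0],[152,0,-1],0],[[0,0,0],[152,0,-1],0],[[0,0,0],[152,0,-1],0]]' 40
```

```text
clock: 3.42
position: [0.4609, -0.2142, 0.0693]
ee_rot: [-0.44, 0.553, 0.44, 0.554]
ft_force: [0.0, 0.8, 1.3]
grip_width: 1.003
```

```bash
python3 -m inch '[[[0,0,0],[0,0,0],0.5],[[0,0,0],[0,0,0],0.8],[[0,0,0],[0,0,0],1],[[0,0,0],[0,0,0],1],[[0,0,0],[0,0,0],1],[[0,0,0],[0,0,0],1],[[0,0,0],[0,0,0],1],[[0,0,0],[0,0,0],1]]' 40;  python3 - <<'E'
from h import *
sd=np.array([.229,.973]); print(goal(readout.get_obs()["position"]+[*(.05*sd),0],sd))
print(goal([.4699,-.1660,.068],sd))
E
```

```text
clock: 4.42
position: [0.4608, -0.2147, 0.0695]
ee_rot: [-0.44, 0.553, 0.44, 0.554]
ft_force: [-2.1, -2.1, 6.5]
grip_width: 0.155
(array([0.2, 0. , 0.1]), array([ 0. , -0.2, 50. ]))
(array([0.2, 0. , 0.1]), array([ 1.5,  2.2, 49.5]))
```

The jaws hold about 13–14 mm, which matches the grip. I slide 50 mm along tool +z.

```bash
python3 -m inch '[[[0,0,0],[0,0,6],1],[[0,0,0],[0,0,13],1],[[0,0,0],[0,0,20],1],[[0,0,0],[0,0,27],1],[[0,0,0],[0,0,34],1],[[0,0,0],[0,0,41],1],[[0,0,0],[0,0,47],1],[[0,0,0],[0,0,50],1],[[0,0,0],[0,0,50],1],[[0,0,0],[0,0,50],1]]'; python3 - <<'E'
from h import *
c=camera("wrist");cv2.imwrite("pics/w2.png",c["pixels"][:,:,::-1])
c=camera("scene");cv2.imwrite("pics/s2.png",c["pixels"][:,:,::-1])
E
```

```text
clock: 5.68
position: [0.4723, -0.1661, 0.0696]
ee_rot: [-0.44, 0.553, 0.439, 0.554]
ft_force: [3.5, -1.6, -0.5]
grip_width: 0.151
```

View pics/w2.png

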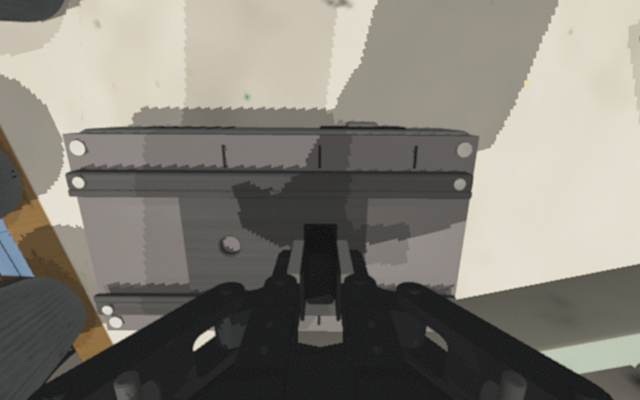

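The grip is in the pads at about (320,255), the port is no longer visible, and the pinhole is at (231,244). The tool moved 50 mm. I release and lift straight up.

```bash
python3 -m inch '[[[0,0,0],[0,0,0],0.7],[[0,0,0],[0,0,0],0.4],[[0,0,0],[0,0,0],0],[[0,0,0],[0,0,0],0],[[0,0,0],[0,0,0],0],[[0,0,0],[-20,0,0],0],[[0,0,0],[-60,0,0],0],[[0,0,0],[-110,0,0],0],[[0,0,0],[-150,0,0],0],[[0,0,0],[-150,0,0],0]]'; python3 - <<'E'
from h import *
o=readout.get_obs();c=camera("wrist")
cv2.imwrite("pics/w3.png",c["pixels"][:,:,::-1])
T=np.eye(4);T[:3,:3]=R.from_quat(o["ee_rot"]).as_matrix();T[:3,3]=o["position"]
c["extrinsics"]=np.linalg.inv(T@c["T_tool_cam"])
P=cloud(c);H=P[...,2]
t=(c["range_z"]>0)&(abs(P[...,0]-.47)<.06)&(abs(P[...,1]+.17)<.1)&(H>.09)&(H<.102)
m=np.array(cv2.minAreaRect(P[t][:,:2].astype(np.float32)*1000)[0]);print("grip",t.sum(),m,"travel",(m-[459.2,-216.1])@[.229,.973],"vs port",m-[468.8,-167.6])
c=camera("top");cv2.imwrite("pics/t3.png",c["pixels"][:,:,::-1])
E
```

```text
clock: 7.02
position: [0.4736, -0.1665, 0.2224]
ee_rot: [-0.441, 0.552, 0.438, 0.556]
ft_force: [0.0, -0.8, -1.0]
grip_width: 0.998
grip 404 [ 471.04870605 -167.2563324 ] travel 50.23824226379394 vs port [2.24870605 0.3436676 ]
```

View pics/w3.png

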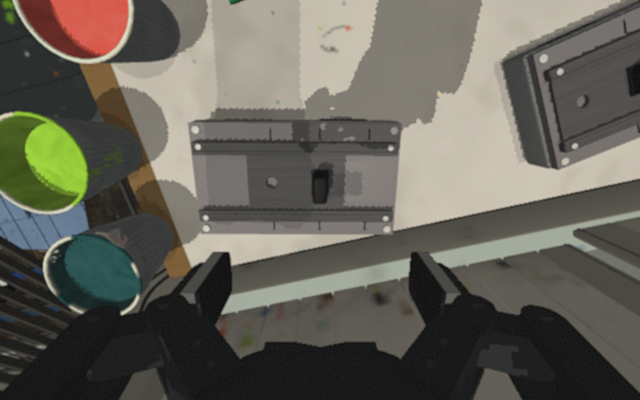

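View pics/t3.png

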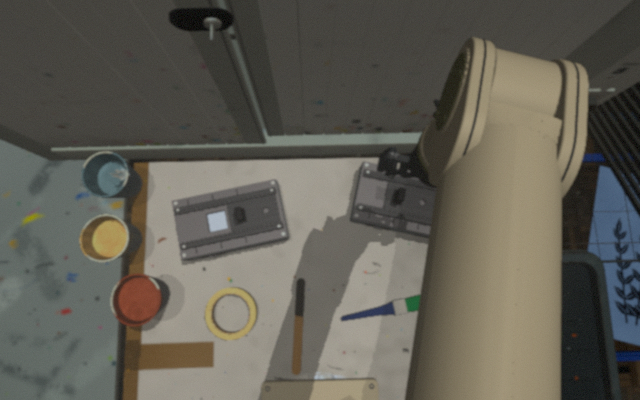

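The plate covers the port, with the grip at (320,185) and 50.2 mm of travel. The square port, at (217,222) in the top view, is still open, and the arm is clear.

```bash
python3 -c "
from workcell import manip,readout
print(readout.get_obs()['ft_force'],manip.hand_in())"
```

```text
the job is handed in; nothing more can be done
[ 0.41085353  0.48658507 -0.57168167] None
```

The round-port box was the right-hand one. I gripped its shutter by the upright grip, slid it 50 mm to the next stop, let go and lifted clear. I then handed the job in at about 7 s.

- **Shutter position:** after release, the wrist camera measured 50.2 mm of travel. The grip was within 0.4 mm of the port centre in y and 2.2 mm in x, which is about calibration error.
- **Port covered:** the solid part of the plate covers the port. I did not see or feel the click itself; I take it from the plate resting at the 50 mm stop after I let go.
- **Other box:** the square port still shows open and its shutter was never touched.
- **Forces:** the wrist readings after each move were all below about 8 N, and under 1 N at hand-in.

No check failed. The two camera views differed by up to about 2 mm on the grip and up to about 4 mm on the port. An early depth reading that suggested something tall at y = 0 was noise and was gone when I looked again.

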